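# Park the syringe pump's pusher and hold its barrel clamp open

### The job

The run on the syringe pump is finished and a colleague is about to lift the syringe out. First slide the pusher block back along its guide rods, away from the syringe, until it stands right up against the stop collar, without shifting the collar; then swing the spring-loaded barrel clamp arm, which has a thumb tab at its free end, up and back as far as its stop and hold it there. Finish while still holding it at the stop, with the syringe lying undisturbed in its cradle, the pusher still at the collar and the things round the pump left alone.

Things in the scene. Friction and masses are not known exactly. Their poses are not given: they have to be found in the camera images.
- pump: syringe pump fixed on the counter: white housing 130 mm deep (its x, pointing away from its front panel), 300 mm long (its y, along the guide rods, from syringe to collar), top plate 61 mm high, end plates 104 mm high. Origin: centre of its underside on the counter. The V cradle at the -y end (y -102 to -37, x -25 to 25 mm, 125 mm high) holds the syringe, axis 125 mm high.
- pusher_grip (a point): centre of the grey grip tab on top of the pusher block, 162 mm above the counter; the tab is 26 mm along pump x, 16 mm along pump y and stands free from 145 to 179 mm high on a black block 46 x 26 mm, whose lower carriage (up to 102 mm high) is 92 x 30 mm. Axes are the pump's.
- pusher (a joint): travel of the pusher along the rods in m, 0 = its face at the thumb rest of the syringe's plunger, growing towards the collar (pump +y); range 0 to 0.1; slides with about 2.5 N of friction and stays where it is left
- pusher_back (a point): point on the rear (+y) face of the pusher's carriage that meets the collar, at the front guide rod, 85 mm above the counter. Axes are the pump's.
- collar_face (a point): centre of the end face, on the pusher's side, of the stop collar: aluminium ring 24 mm round, 14 mm long with a dark thumbscrew on top (to 110 mm high), clamped on the front guide rod 85 mm above the counter. It stops the pusher and holds against about 45 N. Coincides with pusher_back when the pusher is at the collar. Axes are the pump's.
- clamp_grip (a point): centre of the black thumb tab on the free end of the clamp arm, 12 mm thick (pump y), 24 mm along the arm, standing 30 mm up from the arm. Clamp down: 162 mm above the counter, 84 mm before (pump -x) and 37 mm above the hinge, on the panel side of the syringe; at the stop 91 mm above and 9 mm behind the hinge. The steel arm, 10 mm wide, runs from it over the barrel to the hinge.
- clamp_hinge (a point): on the hinge axis of the clamp arm (along pump y), behind the syringe, 125 mm above the counter, at the arm's mid width. Axes are the arm's: with the clamp down as the pump's.
- clamp (a joint): angle of the barrel clamp arm in rad: about 0 = down on the syringe barrel, grows as the tab goes up and back (from the panel side over the top) to the hard stop at 1.25. A spring shuts it: about 3 N at the tab to start it, 7 N at the stop; it snaps back when let go.
- syringe_mid (a point): centre of the barrel of the loose 20 ml syringe in the cradle: barrel 22 mm round, 82 mm long along pump y, plunger towards pump +y with a thumb rest 25 mm round; about 45 g
- petri_dish: culture dish, 60 mm round, 14 mm high; a bystander, origin at the centre of its underside
- pen: white and blue pen, 142 mm long; a bystander, origin at the centre of its underside
- cover_glass_box: small flat carton 96x48x20 mm; a bystander, origin at the centre of its underside
- stain_bottle: brown dropper bottle with a white top, 44 mm round, 108 mm high; a bystander, origin at the centre of its underside
- specimen_cup: specimen cup with red lid, 62 mm round, 72 mm high; a bystander, origin at the centre of its underside
- tape: roll of masking tape, 54 mm round, 19 mm high; a bystander, origin at the centre of its underside

How it is judged (in metres and radians):
On the way:
1. the pusher stands against the stop collar, the clamp still down (y of collar_face in the frame of pusher_back below 0.003 m and value of joint clamp below 0.2 rad), for 0.2 s.
At the end, for the whole second after the job is handed in: the pusher is within 3 mm of the collar, the collar within 3 mm of where it was, the clamp arm is held by the fingers within 0.08 rad of its stop (1.25 rad) with more than 1 N, and the syringe lies within 6 mm of where it lay (y of collar_face in the frame of pusher_back below 0.003 m and value of joint clamp above 1.17 rad and contact force between the fingers and clamp above 1 N and distance of syringe_mid from where it was at the start of the episode below 0.006 m and distance of collar_face from where it was at the start of the episode below 0.003 m); the arm keeps its last pose, push and grip.
It fails at once if the clamp is opened while the pusher is not at the collar (value of joint clamp above 0.3 rad and y of collar_face in the frame of pusher_back above 0.006 m).
It fails at once if the stop collar is shifted (distance of collar_face from where it was at the start of the episode above 0.003 m).
It fails at once if the syringe is knocked out of place (more than 10 mm) (distance of syringe_mid from where it was at the start of the episode above 0.01 m).
It fails at once if a bystander is moved more than 30 mm (distance of any of petri_dish, pen, cover_glass_box, stain_bottle, specimen_cup, tape from where it was at the start of the episode above 0.03 m).
It also fails if it takes over 51 s, if anything falls off the work surface, if the arm or the gripper's body presses on something with over 40 N, if the wrist force passes 120 N, or if a joint passes its speed limit or range.

### The arm

A 6-joint arm with a two-finger parallel gripper is mounted at the origin on a cart in front of the work surface, level with it; the furniture and walls round the work are solid. World frame = base frame: x ahead of the robot, y to its left, z up, the work surface at z = 0. Lengths are in m, angles in degrees, forces in N, time in s.
With the tool pointing down it reaches from about 0.325 to 0.775 m from the base axis. Payload 5.5 kg.
Tool frame: the origin (TCP) lies at the centre of the arm's flange, where the gripper is bolted on; the fingertips stand 182 mm ahead of it and the grasp point (between the pads) lies 163 mm ahead of it; z points along the fingers, y is the direction in which the jaws open and shut (so a half turn about z gives the same grasp; the last joint's range is limited). The gripper opens to 88 mm and grips with 3 to 60 N. Pads are 20 mm wide; open, the fingers measure 115 mm over their backs; the gripper's body (75 mm by 178 mm) begins 61 mm behind the grasp point.
Start: joints at [69.23, 5.22, 70.514, -0, 104.267, -3.249], TCP at [0.181, 0.572, 0.405] pointing down, gripper open.
Joint ranges: [-164.24, 164.24], [-49.07, 125.15], [9.68, 141.18], [-86.29, 266.29], [3.28, 154.24], [-151.56, 151.56]. Speed limits (degrees/s): [147.25, 147.25, 172.46, 180, 180, 180].

### API

Orientations are given as [roll, pitch, yaw] about the fixed x, y, z axes, in that order (R = Rz(yaw) Ry(pitch) Rx(roll)).
In Python, from station import r gives the robot as it stands. The module is installed in compiled form; this text tells all that it offers. Calls block until the motion is done:
- r.reach(position, orientation): joint-space move of the TCP to a pose.
- r.servo_line(position, rotation=None, speed=0.15): straight line of the TCP; rotation=None keeps the orientation; speed is the mean speed in m/s.
- r.move_joints(angles): joint-space move.
- r.let_go() and r.grab(squeeze=None): open the fingers fully, or close them until they stop; squeeze is the grip in N (None keeps the last).
- r.wait(seconds).
- r.inverse_kinematics(position, orientation): joint angles nearest the present ones, or None.
- r.sense(): the state.
- r.snapshot(name): name is "side" or "top" or "wrist"; returns a dict with "frame" (384x512x3 uint8, red, green, blue), "fx", "fy", "cx", "cy" (pixels), "dist_coeffs" ([k1, k2, p1, p2, k3] as OpenCV has them; the pictures are not rectified), "R" (3x3) and "t" (3): a world point X has camera coordinates R X + t. Camera axes: x right, y down, z forward; pixel columns grow to the right and rows downward; lengths in m; the calibration is good to about 2 mm. A picture is of the moment at which its call begins. There is no depth.
A pose or a line that the arm cannot do raises r.IKError and nothing moves.
- r.hand_in(): hands the job in, once; it reports no verdict.
The state is a dict: "clock": time; "joints": joint angles; "joint_vel": joint speeds; "joint_torque": joint torques, N m; "tcp_pos": TCP position; "orientation": TCP orientation; "contact_force": force on the tool from outside, world axes, zero at the start; "torque": the same for the moment, N m; "opening": finger opening in m.
Only numpy, scipy, OpenCV 4.12 (cv2) and the standard library are available. Lean on these libraries where they do the work, as an engineer would, in place of code of your own. Each camera call takes 0.05 s, during which the arm holds its last target. There are 200 camera calls.

## Working session

There is one attempt and no reset: what is moved stays moved. The work goes in short steps, each a Python script; the robot and the scene stay as the last script left them, time stands still between calls to the robot, and variables do not carry over. Pictures are saved under pics/ and viewed, about 8 in all and at most 12, crops included, and the job is handed in when it is done.

```bash
mkdir -p pics; cat > h.py <<'E'
import numpy as np, cv2
from station import r
def save(name,f):
    s=r.snapshot(name); cv2.imwrite(f'pics/{f}.png',cv2.resize(s['frame'][:,:,::-1],None,fx=1.5,fy=1.5,interpolation=cv2.INTER_CUBIC)); np.save(f'pics/{f}.npy',s,allow_pickle=True); return s
def load(f): return np.load(f'pics/{f}.npy',allow_pickle=True).item()
def K(s): return np.array([[s['fx'],0,s['cx']],[0,s['fy'],s['cy']],[0,0,1.]])
def ray(s,uv):
    p=cv2.undistortPoints(np.array([[uv]],float),K(s),np.array(s['dist_coeffs'],float))[0,0]
    R=np.array(s['R']);return -R.T@np.array(s['t']),R.T@np.array([p[0],p[1],1])
def onz(s,uv,z):
    c,d=ray(s,uv); return c+d*(z-c[2])/d[2]
def proj(s,X):
    R=np.array(s['R']); return cv2.projectPoints(np.atleast_2d(np.array(X,float)),cv2.Rodrigues(R)[0],np.array(s['t'],float),K(s),np.array(s['dist_coeffs'],float))[0][:,0]
E
python3 - <<'E'
from h import *
for n in('side','top'):
    s=save(n,n+'0'); print(n,ray(s,(256,192)))
print(r.sense())
E
```

```text
side (array([0.15582879, 1.19871824, 0.62739738]), array([ 0.28595906, -0.87074994, -0.40037728]))
top (array([0.3483963 , 0.0559465 , 1.08354037]), array([ 0.13851205, -0.02223924, -0.99061958]))
{'clock': 0.1, 'joints': array([ 6.92314758e+01,  5.25851540e+00,  7.05722627e+01,  1.63339815e-03,
        1.04267077e+02, -3.24971260e+00]), 'joint_vel': array([-0.03944259, -0.15749415, -0.09318239,  0.01377683,  0.05209278,
        0.09567972]), 'joint_torque': array([ 1.63325803e-03, -4.47861958e+01, -4.07567060e+01,  6.99438737e-02,
        2.84031057e-02, -1.07341143e-04]), 'tcp_pos': array([0.18063881, 0.57222063, 0.40364939]), 'orientation': array([-1.79902392e+02, -7.12834047e-03,  1.62481583e+02]), 'contact_force': array([-0.124727  ,  0.79481573, -0.38849773]), 'torque': array([7.80425527e-06, 1.18115519e-02, 4.82390952e-02]), 'opening': 0.08772300396648347}
```

View pics/top0.png

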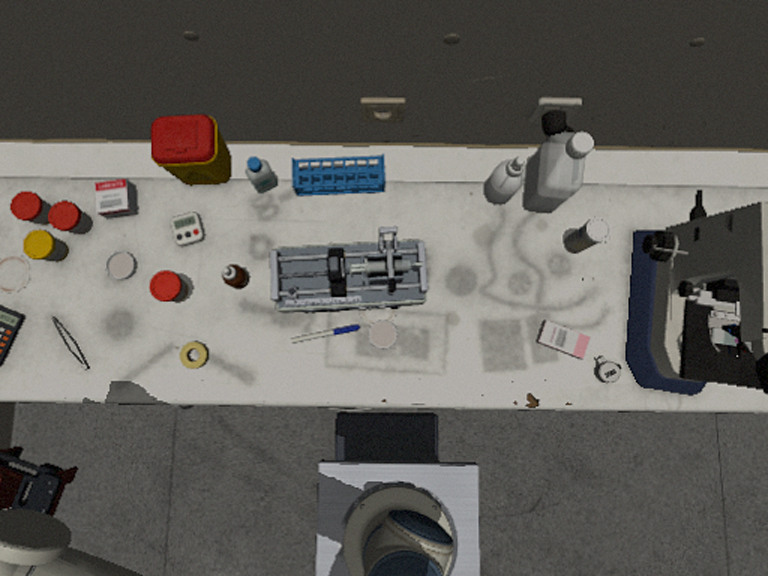

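View pics/side0.png

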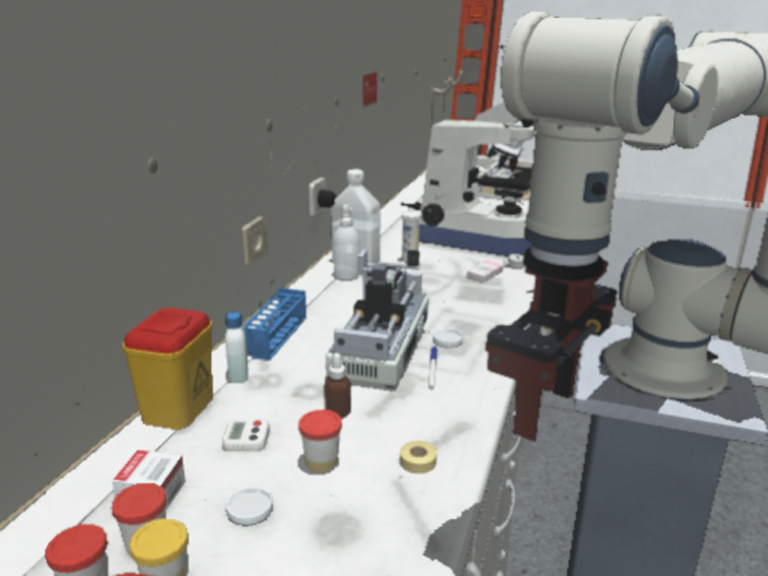

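The top view shows the pump at about (349,275), its panel facing the robot and the syringe at the right (world −y). The collar side is at the left, with the bottle beyond it. The side view shows the same layout. Next I'll get a closer wrist view.

```bash
python3 - <<'E'
from h import *
s=load('top0')
for u in [(271,246),(425,239),(427,303),(277,310)]: print(onz(s,np.array(u)/1.5,0.08))
c=onz(s,np.array((349,275))/1.5,0.08); print(c)
r.reach([c[0]-0.05,c[1],0.46],[180,0,0])
w=save('wrist','w0'); print(ray(w,(256,192)),np.array(w['R']),r.sense()['tcp_pos'])
E
```

```text
[0.56864953 0.25587335 0.08      ]
[ 0.58701437 -0.04605481  0.08      ]
[ 0.46074635 -0.04970714  0.08      ]
[0.44301105 0.23873906 0.08      ]
[0.51322468 0.10167248 0.08      ]
(array([0.54025639, 0.10187235, 0.43982501]), array([-2.84942703e-01,  1.56224412e-04, -9.58561785e-01])) [[ 1.37242169e-03 -9.99999027e-01  2.48507614e-04]
 [-9.60152775e-01 -1.24828457e-03  2.79472879e-01]
 [-2.79472297e-01 -6.22159917e-04 -9.60153554e-01]] [0.46320334 0.10226204 0.45986212]
```

View pics/w0.png

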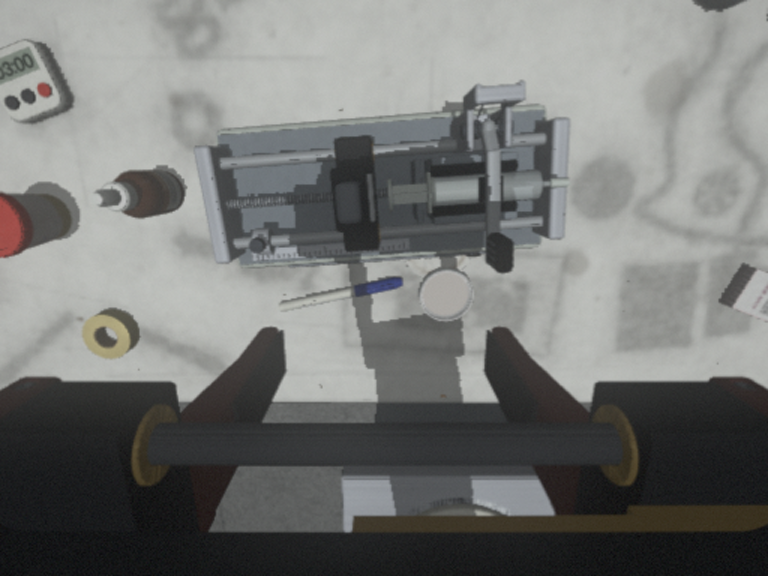

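The wrist view shows the whole pump. The pusher is at about (352,195), the clamp tab at (498,252), and the collar with its thumbscrew at (260,242). The hinge bracket is at (495,95). I'll zoom in for finer pixels.

```bash
python3 - <<'E'
from h import *
w=load('w0'); im=w['frame'][45:195,125:390,::-1]   # crop offset (125,45)
im=cv2.convertScaleAbs(cv2.resize(im,None,fx=3,fy=3,interpolation=cv2.INTER_CUBIC),alpha=1.6,beta=20)
cv2.imwrite('pics/w0z.png',im)
E
```

```text
(no output)
```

View pics/w0z.png

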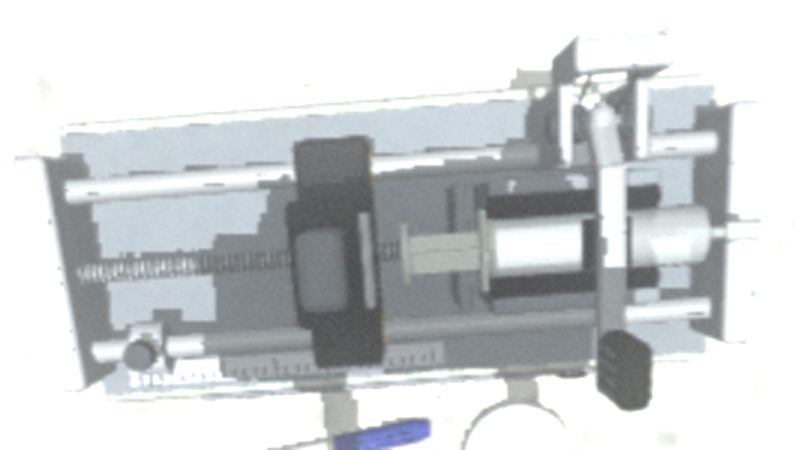

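```bash
python3 - <<'E'
from h import *
w=load('w0'); f=lambda u,z: onz(w,(125+(u[0]+.0)/3,45+u[1]/3),z).round(4)
L=[f(u,.104) for u in [(17,157),(48,157),(105,385),(78,388)]]; R=[f(u,.104) for u in [(725,102),(757,102),(750,342),(725,342)]]
print(L,R)
for a,b in [(L[0],L[3]),(L[1],L[2]),(R[0],R[3])]: print('yaw',np.degrees(np.arctan2(-(a-b)[1],(a-b)[0])))
rods=[[(68,191),(716,143)],[(205,343),(710,307)],[(95,352),(710,307)]]
for a,b in rods:
    a,b=f(a,.088),f(b,.088); d=a-b; print('rod',a,b,np.degrees(np.arctan2(-d[0],d[1])))
print('grip',f((323,269),.179)); print('tabtop',[f(u,.177) for u in [(622,342),(652,342),(652,408),(630,408)]])
print('collar', f((140,340),.11), 'collar face edge',f((166,345),.085))
print('carriage rear',f((313,340),.102),f((295,150),.102), f((318,365),.102),f((383,362),.102))
E
```

```text
[array([0.557 , 0.2502, 0.104 ]), array([0.5569, 0.238 , 0.104 ]), array([0.4651, 0.2244, 0.104 ]), array([0.4638, 0.2361, 0.104 ])] [array([ 0.5775, -0.0264,  0.104 ]), array([ 0.5775, -0.0388,  0.104 ]), array([ 0.4839, -0.0477,  0.104 ]), array([ 0.4839, -0.0372,  0.104 ])]
yaw -8.602900005467507
yaw -8.42696902148068
yaw -6.581944655178008
rod [0.5443 0.2376 0.088 ] [ 0.5636 -0.0306  0.088 ] 4.1159793957771855
rod [0.4804 0.1845 0.088 ] [ 0.4965 -0.0355  0.088 ] 4.185547950041619
rod [0.4764 0.2332 0.088 ] [ 0.4965 -0.0355  0.088 ] 4.278021038314185
grip [0.5196 0.1242 0.179 ]
tabtop [array([0.4961, 0.0269, 0.177 ]), array([0.4961, 0.017 , 0.177 ]), array([0.4738, 0.015 , 0.177 ]), array([0.4738, 0.0224, 0.177 ])]
collar [0.4854 0.206  0.11  ] collar face edge [0.479  0.2025 0.085 ]
carriage rear [0.4841 0.1357 0.102 ] [0.5597 0.1408 0.102 ] [0.4735 0.1338 0.102 ] [0.4748 0.1062 0.102 ]
```

```bash
python3 - <<'E'
from h import *
g=np.array([.5196,.1242]); yaw=4.1
for y in (yaw-90,yaw+90): print(y,r.inverse_kinematics([*g,.331],[180,0,y]))
q=min([y for y in (yaw-90,yaw+90)],key=lambda y:abs(r.inverse_kinematics([*g,.331],[180,0,y])[5]))
o=[180,0,q]
r.reach([*g,.42],o); r.servo_line([*g,.331],o,speed=.08)
print(r.sense()['contact_force'],r.sense()['tcp_pos'])
r.grab(15); s=r.sense(); print('gripped',s['opening'],s['contact_force'],s['clock'])
save('wrist','w1');save('side','s1')
E
```

```text
-85.9 None
94.1 [ 9.79428341e+00 -5.06490879e+00  8.82559382e+01 -2.54444375e-14
  9.68089706e+01  5.69428341e+00]Traceback (most recent call last):
  File "<stdin>", line 4, in <module>
  File "<stdin>", line 4, in <lambda>
TypeError: 'NoneType' object is not subscriptable
```

```bash
python3 - <<'E'
from h import *
g=np.array([.5196,.1242]); o=[180,0,94.1]
r.reach([*g,.42],o); r.servo_line([*g,.331],o,speed=.08)
print(r.sense()['contact_force'],r.sense()['tcp_pos'])
r.grab(15); s=r.sense(); print('gripped',s['opening'],s['contact_force'],s['clock'])
save('wrist','w1');save('side','s1')
E
```

```text
[-0.05278423 -0.19863215 -0.70796624] [0.51972092 0.12423525 0.33179732]
gripped 0.025814043844660767 [-5.14843625 -0.7396733   2.40343998] 5.8167
```

View pics/w1.png

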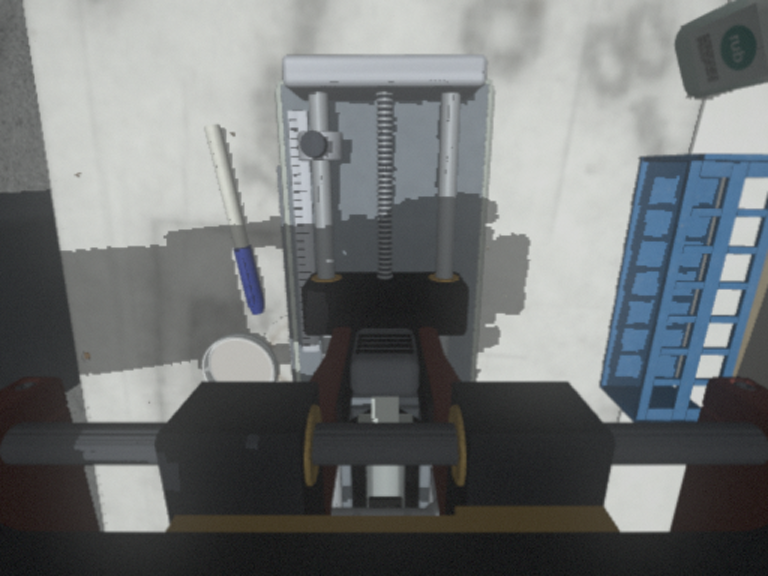

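Tab gripped (25.8 mm opening), and the tool lines up with the rods. Collar face at about (330,158), carriage rear edge at about (330,275). I'll slide back with the force watched.

```bash
python3 - <<'E'
from h import *
w=load('w1'); print('gap est',onz(w,(330/1.5,158/1.5),.092),onz(w,(330/1.5,276/1.5),.1))
p0=np.array(r.sense()['tcp_pos']); p0[2]=.331; d=np.array([-np.sin(np.radians(4.1)),np.cos(np.radians(4.1)),0])
o=[180,0,94.1]
k=.045; r.servo_line(p0+d*k,o,speed=.04); f=r.sense()['contact_force']; print(k,f)
while k<.085:
    k+=.0015; r.servo_line(p0+d*k,o,speed=.03); s=r.sense(); f=s['contact_force']
    print(round(k,4),f.round(1),round((s['tcp_pos']-p0)@d,4))
    if f@d<-9: break
print(s['clock']); save('wrist','w2')
E
```

```text
gap est [0.48491725 0.2031383  0.092     ] [0.48805485 0.14219148 0.1       ]
0.045 [-6.0623857  -1.77320609  1.69471214]
0.0465 [-4.7 -2.2  1.6] 0.0465
0.048 [-4.3 -2.1  1.2] 0.048
0.0495 [-3.5 -1.8  1.6] 0.0495
0.051 [-4.4 -2.5  1.6] 0.051
0.0525 [-5.2 -1.3  2.3] 0.0525
0.054 [-3.9 -2.7  3. ] 0.054
0.0555 [-5.1 -2.9  2.7] 0.0555
0.057 [-4.3 -1.4  2.4] 0.057
0.0585 [-4.4 -1.9  2.8] 0.0585
0.06 [-4.8 -2.6  2. ] 0.06
0.0615 [-4.9 -2.1  1.7] 0.0615
0.063 [-5.3 -1.7  1.9] 0.063
0.0645 [-4.9 -3.3  0.7] 0.0643
0.066 [-5.8 -8.7  3.2] 0.0649
0.0675 [ -5.2 -13.2   3. ] 0.0655
10.9417
```

View pics/w2.png

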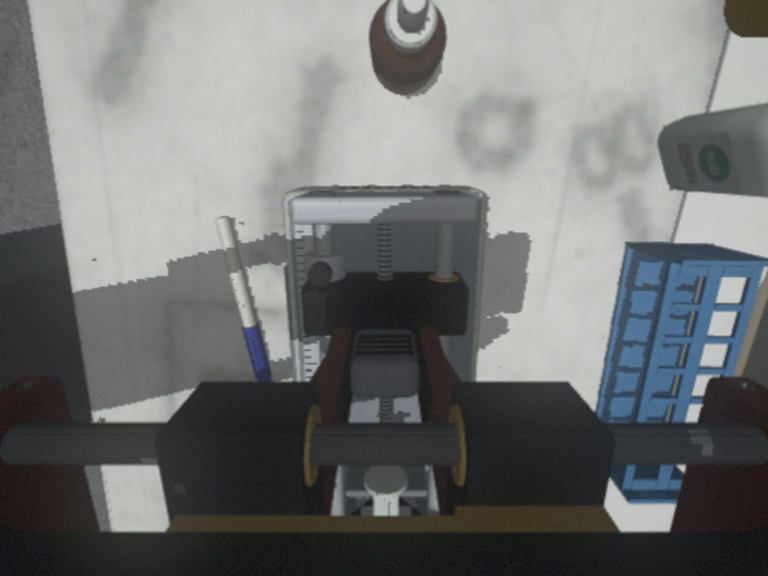

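The carriage is against the collar, which meets it at about (320,272), and the force rose sharply at 64.5 mm of travel. I'll release and look at the clamp tab from nearer.

```bash
python3 - <<'E'
from h import *
r.wait(.3); r.let_go(); p=np.array(r.sense()['tcp_pos']); r.servo_line([p[0],p[1],.42],speed=.2)
print(r.inverse_kinematics([.485,.02,.33],[180,0,4.1]),r.inverse_kinematics([.485,.02,.33],[180,0,184.1]))
r.reach([.425,.022,.42],[180,0,4.1])
w=save('wrist','w3'); print(r.sense()['clock'])
im=w['frame'][20:220,130:400,::-1]; print(proj(w,[[.485,.02,.177]]))
cv2.imwrite('pics/w3z.png',cv2.convertScaleAbs(cv2.resize(im,None,fx=2.9,fy=2.9,interpolation=cv2.INTER_CUBIC),alpha=1.7,beta=20))
E
```

```text
[-1.65511471e+00 -1.27363357e+01  9.52480728e+01 -2.54444375e-14
  9.74882629e+01  8.42448853e+01] [ -1.65511471 -12.73633575  95.24807282   0.          97.48826292
 -95.75511471]
14.125
[[263.77320131 134.25524312]]
```

View pics/w3z.png

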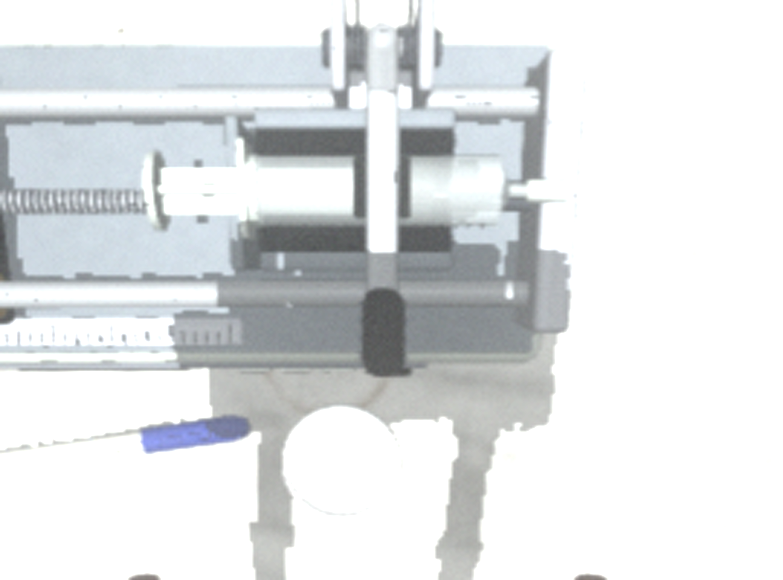

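The clamp tab's top is centred at crop (386,333), within 1 px of my prediction, so the tab estimate holds. Before the swing I need the hinge bracket's height.

```bash
python3 - <<'E'
from h import *
w=load('w3'); t=onz(w,(130+386/2.9,20+333/2.9),.177); h=onz(w,(130+383/2.9,20+47/2.9),.125); print('tab',t,'hinge?',h, h-t)
s=load('side0'); im=s['frame'][150:260,205:305,::-1]
a=cv2.resize(im,None,fx=5,fy=5,interpolation=cv2.INTER_CUBIC)
n=save('side','s3'); b=cv2.resize(n['frame'][150:260,205:305,::-1],None,fx=3,fy=3,interpolation=cv2.INTER_CUBIC)
c=np.zeros((550,800,3),np.uint8); c[:,:500]=a; c[:330,500:]=b
cv2.imwrite('pics/s0z.png',cv2.convertScaleAbs(c,alpha=1.3,beta=15))
wx=load('w0')
c1=onz(wx,(125+578/3,45+36/3),.2)
for z in (.12,.14,.16,.18,.2):
    X=onz(wx,(125+578/3,45+36/3),z); print(z,X.round(3),((proj(s,X)-[205,150])*5).round())
E
```

```text
tab [0.48450649 0.02050409 0.177     ] hinge? [0.5682162  0.02688868 0.125     ] [ 0.08370971  0.00638459 -0.052     ]
0.12 [0.598 0.035 0.12 ] [[161. 154.]]
0.14 [0.594 0.04  0.14 ] [[164. 126.]]
0.16 [0.591 0.044 0.16 ] [[167.  98.]]
0.18 [0.587 0.048 0.18 ] [[170.  69.]]
0.2 [0.583 0.052 0.2  ] [[173.  39.]]
```

View pics/s0z.png

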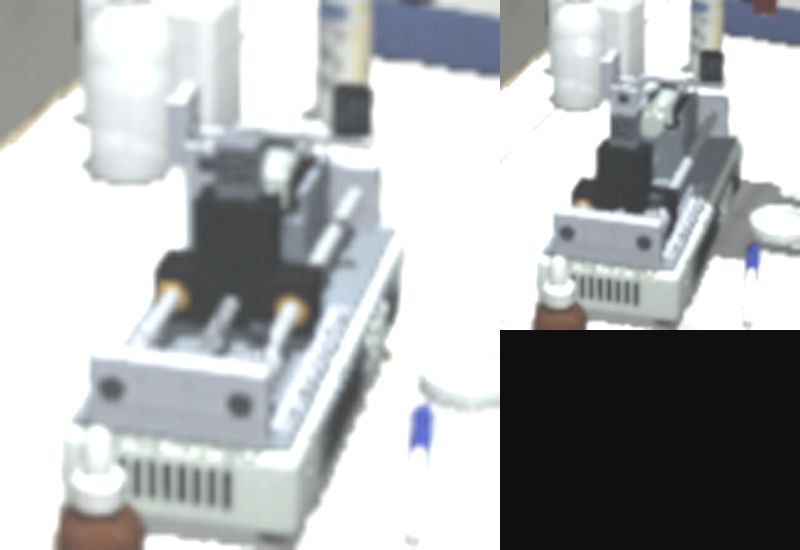

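The bracket top is at crop (183,83), which puts it about 0.17 m high at x ≈ 0.59. The fingertips pass at 0.197 m or higher, so the path is clear. The hinge offset measures 84 mm at 4.4°, which agrees with the given geometry. Now I'll grip the tab and swing it.

```bash
cat > arc.py <<'E'
from h import *
psi=np.radians(4.2); ex=np.array([np.cos(psi),np.sin(psi),0]); o=[180,0,4.2]
T=np.array([.4847,.0203,0]); H=T+.084*ex; H[2]=.125
def pose(th,rx=-.084,rz=.040):
    x=rx*np.cos(th)+rz*np.sin(th); z=-rx*np.sin(th)+rz*np.cos(th)
    return H+x*ex+[0,0,z+.163]
E
python3 - <<'E'
from arc import *
p=pose(0); print(p,[r.inverse_kinematics(pose(t),o) is not None for t in (0,.6,1.28)])
r.reach([p[0],p[1],.42],o); r.servo_line(p,o,speed=.08); print(r.sense()['contact_force'].round(1))
r.grab(25); s=r.sense(); print('opening',s['opening'],s['contact_force'].round(1),s['clock'])
if s['opening']<.02 and s['opening']>.009:
    for th in np.arange(.1,.21,.1):
        r.servo_line(pose(th),o,speed=.05); s=r.sense(); print(round(th,2),s['contact_force'].round(1),s['opening'].round(4) if hasattr(s['opening'],'round') else s['opening'])
print(s['clock']); save('side','s4'); w=save('wrist','w4')
E
```

```text
[0.4847 0.0203 0.328 ] [True, True, True]
[-0.4 -0.1  0.4]
opening 0.011828621799897363 [-0.3  6.6 -0.3] 16.975
0.1 [-0.5  6.  -4. ] 0.01219132030173996
0.2 [-2.3  6.2 -4.9] 0.01202477931816823
17.6417
```

View pics/w4.png

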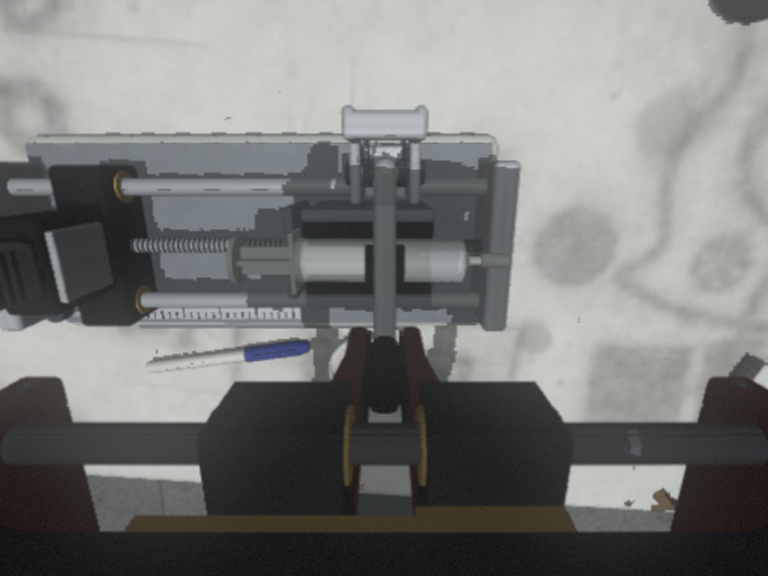

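The tab is held between the fingers at (385,375), opening 12 mm, with the clamp lifting off the barrel and the syringe in place. I'll carry on to the stop.

```bash
python3 - <<'E'
from arc import *
for th in [.35,.5,.65,.8,.95,1.05,1.15,1.2,1.25,1.28]:
    r.servo_line(pose(th),o,speed=.05); s=r.sense(); f=s['contact_force']
    print(round(th,2),f.round(1),round(s['opening'],4),(s['tcp_pos']-pose(th)).round(4))
    if np.linalg.norm(f)>30: break
print(s['clock']); save('side','s5'); w=save('wrist','w5')
a=cv2.resize(load('s5')['frame'][110:260,190:330,::-1],None,fx=2.7,fy=2.7); b=w['frame'][:,90:440,::-1]
c=np.zeros((410,740,3),np.uint8); c[:405,:378]=a[:405,:378]; c[:384,385:735]=b
cv2.imwrite('pics/c5.png',cv2.convertScaleAbs(c,alpha=1.4,beta=10))
E
```

```text
0.35 [-1.5  6.1 -5.6] 0.012 [-0.0003  0.0011 -0.002 ]
0.5 [-1.3  5.9 -4.8] 0.0121 [-0.0003  0.0011 -0.0023]
0.65 [-4.   4.8 -5.6] 0.0116 [-0.0005  0.0011 -0.0024]
0.8 [-6.2  4.3 -5.5] 0.012 [-0.0006  0.0011 -0.0023]
0.95 [-6.5  4.6 -3.8] 0.0118 [-0.0007  0.0011 -0.0019]
1.05 [-7.2  5.1 -1.8] 0.012 [-0.0008  0.0011 -0.0015]
1.15 [-8.   5.4  0.8] 0.0115 [-0.0008  0.0011 -0.001 ]
1.2 [-8.   5.8  0.4] 0.0116 [-0.0009  0.0011 -0.0007]
1.25 [-9.3  6.3  1.9] 0.0116 [-0.0009  0.0011 -0.0004]
1.28 [-8.2  5.3  3.3] 0.0116 [-0.0009  0.0012 -0.0002]
21.2833
```

View pics/c5.png

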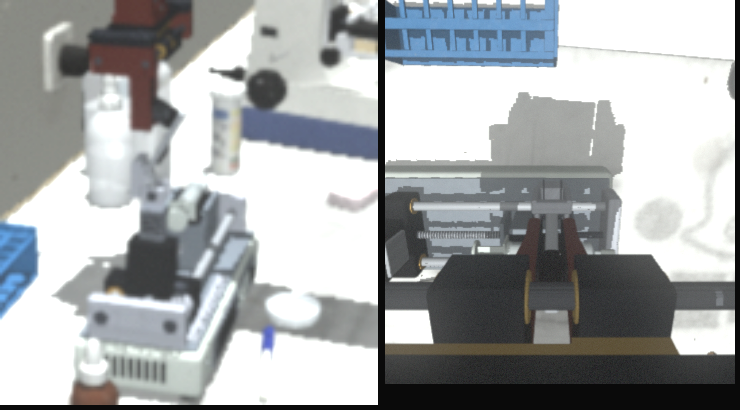

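The arm stands nearly upright, held at about (545,255) in the right panel, but the force shows no clear jump at the stop yet. I'll advance in small steps until it rises.

```bash
python3 - <<'E'
from arc import *
th=1.28
while th<1.42:
    th+=.02; r.servo_line(pose(th),o,speed=.03); s=r.sense(); f=s['contact_force']; p=s['tcp_pos']-H-[0,0,.163]
    a=np.arctan2(p[2],p@ex); t0=np.arctan2(.04,-.084)
    print(round(th,2),f.round(1),'angle',round(t0-a,3),'r',round(np.hypot(p[2],p@ex),4))
    if f@ex<-17: break
print(s['clock']); save('side','s6'); w=save('wrist','w6')
a=cv2.resize(w['frame'][85:210,180:330,::-1],None,fx=4.5,fy=4.5,interpolation=cv2.INTER_CUBIC)
cv2.imwrite('pics/c6.png',cv2.convertScaleAbs(a,alpha=1.5,beta=15))
E
```

```text
1.3 [-7.6  4.8  2.6] angle 1.29 r 0.0928
1.32 [-8.5  5.4  3.2] angle 1.311 r 0.0929
1.34 [-7.4  4.7  4.1] angle 1.33 r 0.0931
1.36 [-7.5  4.9  4.2] angle 1.35 r 0.0932
1.38 [-8.5  4.2  4.2] angle 1.37 r 0.0933
1.4 [-6.4  5.3  4.6] angle 1.39 r 0.0934
1.42 [-7.5  4.   5.6] angle 1.409 r 0.0935
23.1333
```

View pics/c6.png

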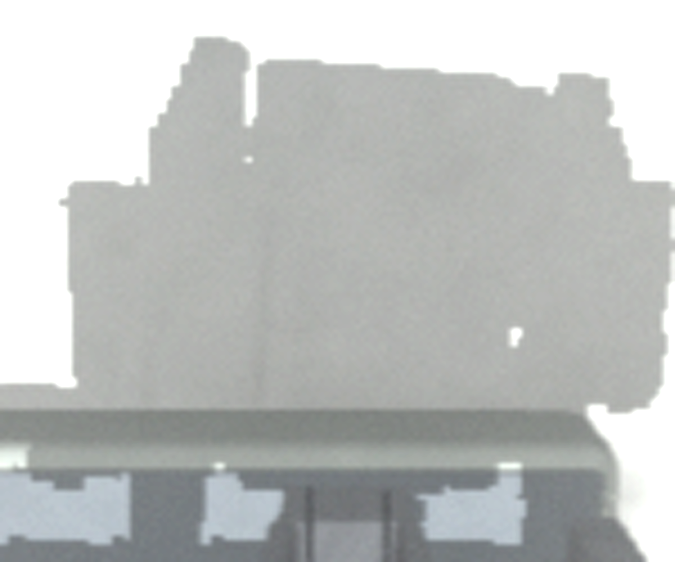

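The force levels off at about 9 N, so the pads may be slipping on the tab. I'll tighten the grip and test for the stop with a small push.

```bash
python3 - <<'E'
from arc import *
r.grab(55); r.wait(.2); s=r.sense(); print(s['opening'],s['contact_force'].round(1),s['tcp_pos'],s['clock'])
p0=pose(1.42)
for k in (.001,.002,.003,.004):
    r.servo_line(p0+ex*k,o,speed=.02); s=r.sense(); print(k,s['contact_force'].round(1),s['tcp_pos'].round(4),round(s['opening'],4))
    if s['contact_force'][0]<-18: break
save('side','s7'); w=save('wrist','w7')
a=cv2.resize(load('s7')['frame'][140:230,215:275,::-1],None,fx=6,fy=6,interpolation=cv2.INTER_CUBIC); b=cv2.resize(w['frame'][110:270,200:310,::-1],None,fx=3.5,fy=3.5,interpolation=cv2.INTER_CUBIC)
c=np.zeros((560,750,3),np.uint8); c[:540,:360]=a; c[:560,365:750]=b
cv2.imwrite('pics/c7.png',cv2.convertScaleAbs(c,alpha=1.7,beta=25)); print(s['clock'])
E
```

```text
0.010970906538959161 [-7.4  4.3  5. ] [0.59437944 0.0296016  0.37783042] 23.65
0.001 [-8.3  4.5  5.3] [0.5953 0.0297 0.3777] 0.0106
0.002 [-7.1  5.7  4.5] [0.5963 0.0297 0.3775] 0.0113
0.003 [-9.1  4.4  4.5] [0.5972 0.0298 0.3773] 0.0111
0.004 [-10.4   4.7   3.9] [0.5981 0.0299 0.3771] 0.0107
24.65
```

View pics/c7.png

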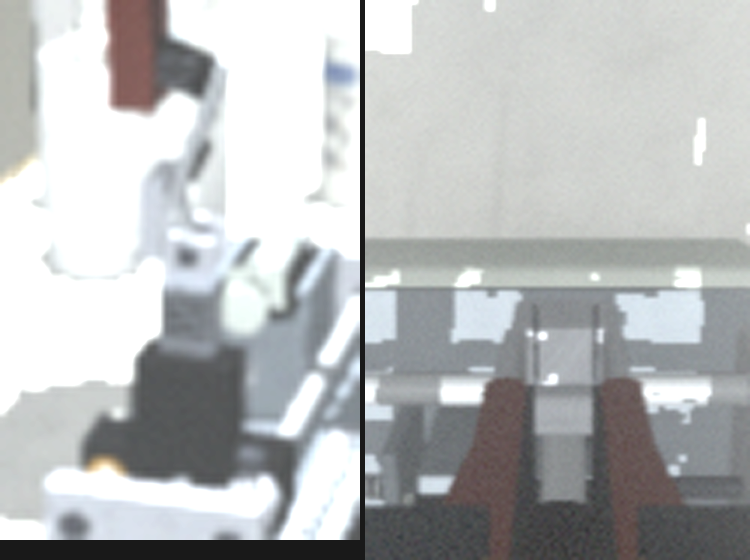

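The side view (left panel) shows the finger at x<158 holding only the rear part of the black tab, which shows at (160–215, 40–95). So the pads have slid along the tab. I'll compare the tab corners with projections at several clamp angles.

```bash
python3 - <<'E'
from arc import *
s=load('s7'); ey=np.array([-ex[1],ex[0],0])
for th in (.9,1.0,1.1,1.17,1.25,1.35):
    out=[]
    for a,b,n in ((-96,22,'tip-front'),(-72,22,'root-front'),(-96,52,'tip-back'),(-72,52,'root-back'),(-40,18,'midarm')):
        x=(a*np.cos(th)+b*np.sin(th))/1e3; z=(-a*np.sin(th)+b*np.cos(th))/1e3
        out.append(tuple(((proj(s,H+x*ex+.006*ey+[0,0,z])[0]-[215,140])*6).round().astype(int).tolist()))
    print(th,out)
print('hinge',(proj(s,H)[0]-[215,140])*6)
g=s['frame'][140:165,235:255].max(2); print(g)
t=r.sense()['tcp_pos']; 
for dz in (.163,.182): print('grasp/tips',[((proj(s,t-[0,0,dz]+k*ex+.012*ey)[0]-[215,140])*6).round() for k in (-.01,.01)])
E
```

```text
0.9 [(277, 79), (246, 113), (230, 37), (200, 72), (212, 163)]
1.0 [(259, 69), (232, 107), (208, 33), (182, 70), (204, 161)]
1.1 [(240, 62), (217, 102), (186, 30), (164, 70), (195, 159)]
1.17 [(226, 58), (207, 100), (171, 30), (152, 72), (189, 158)]
1.25 [(210, 54), (195, 98), (153, 30), (138, 74), (182, 158)]
1.35 [(191, 52), (180, 97), (132, 33), (122, 78), (174, 158)]
hinge [194.09828825 237.01164412]
[[ 61  61  61  62  55  44  45  71 139 180 190 185 168 146 134 134 138 146
  178 217]
 [ 61  62  63  60  54  46  46  67 131 171 180 177 161 140 135 137 142 153
  183 220]
 [ 61  61  62  60  56  46  46  66 125 162 169 170 158 147 144 147 152 157
  183 219]
 [ 62  61  62  62  58  48  44  68 125 160 167 168 163 155 155 155 156 157
  183 219]
 [ 62  62  63  61  59  48  45  67 124 159 166 168 167 162 158 157 155 158
  182 218]
 [ 62  63  63  63  59  47  43  58 112 150 162 167 172 166 158 157 156 158
  182 219]
 [ 63  62  62  62  59  48  38  43  76 108 130 148 163 163 157 157 155 156
  180 219]
 [ 62  61  62  63  62  50  37  37  40  47  66  93 124 138 148 154 155 157
  181 218]
 [ 62  62  64
[... 840 characters left out ...]
07 105 103  92  87  95 129 150 153 159 164 163 142 117 109 100 115 136
  166 196]
 [154 151 145 130 120 127 145 151 153 158 164 162 138 114 106 102 118 137
  170 203]
 [173 168 162 153 145 147 153 152 153 158 161 157 133 113 104 112 127 139
  173 206]
 [171 166 161 152 146 149 154 154 155 158 160 145 122 111 106 121 133 140
  176 209]
 [169 162 157 150 144 150 153 154 154 158 152 129 113 104 107 123 132 139
  177 211]
 [173 165 158 151 145 149 153 152 154 156 140 119 108  93  86 114 131 138
  178 212]
 [179 169 164 155 146 148 153 152 154 156 138 116  99  77  64 106 129 137
  178 213]]
grasp/tips [array([148.,  71.]), array([108.,  68.])]
grasp/tips [array([148., 109.]), array([108., 105.])]
```

The tab corners fit an angle of about 1.24 rad: measured (209,57) and (198,96), against (210,54) and (195,98) predicted for 1.25. So the clamp is at its stop, but the pads hold only the tab's rear part, now with 55 N. I'll ease off a little and test whether the hold is steady.

```bash
python3 - <<'E'
from arc import *
p0=pose(1.42); r.servo_line(p0+ex*.0032,o,speed=.02)
for i in range(5):
    s=r.sense(); print(round(s['clock'],2),s['contact_force'].round(1),s['tcp_pos'].round(4),round(s['opening'],4)); r.wait(.3)
n=save('side','s8'); a=load('s7'); b=load('s3'); G=lambda q:cv2.cvtColor(q['frame'],cv2.COLOR_RGB2GRAY).astype(np.float32)
print(G(n)[146:158,240:254].astype(int))
D=lambda x,y,w:(round(float(np.abs(G(x)[w]-G(y)[w]).mean()),2),[round(v,2) for v in cv2.phaseCorrelate(G(x)[w],G(y)[w])[0]])
W={'tab':np.s_[143:160,240:258],'syr':np.s_[180:197,250:266],'pusher':np.s_[190:222,228:262],'table':np.s_[200:240,280:310]}
for k,w in W.items(): print(k,'s8-s7',D(n,a,w),'s8-s3',D(n,b,w))
E
```

```text
25.0 [-7.9  4.9  4.9] [0.5973 0.0298 0.3773] 0.0108
25.3 [-8.8  3.2  4.7] [0.5973 0.0298 0.3772] 0.0107
25.6 [-8.7  5.3  4.1] [0.5973 0.0298 0.3772] 0.0108
25.9 [-9.4  5.2  3.8] [0.5974 0.0298 0.3772] 0.0107
26.2 [-8.1  5.7  2.9] [0.5974 0.0298 0.3772] 0.0102
[[ 42  35  36  58  84 112 141 162 160 156 155 153 156 179]
 [ 41  34  37  39  41  55  88 121 137 147 153 154 157 179]
 [ 40  34  39  44  46  40  45  61  84 110 133 152 158 179]
 [ 43  40  42  47  46  44  46  46  46  58  90 136 161 185]
 [ 45  45  44  42  42  44  48  44  42  40  53 108 151 177]
 [ 47  45  46  45  45  44  48  49  43  38  59  97 127 155]
 [ 46  47  48  49  48  50  53  50  41  40  76 101 110 155]
 [ 46  47  44  47  50  50  46  41  36  45  85 104 108 167]
 [ 44  40  44  70  72  56  45  39  38  58  91 105 113 177]
 [ 46  43  58 105 122 104  76  50  47  77 100 105 122 180]
 [ 47  60  89 131 153 148 128 101  83  96 105 100 123 162]
 [ 55  96 127 147 159 163 159 143 118 108 102 100 121 148]]
tab s8-s7 (2.83, [-0.12, -0.01]) s8-s3 (49.46, [-0.03, -0.47])
syr s8-s7 (0.61, [-0.07, 0.04]) s8-s3 (6.33, [0.28, -0.4])
pusher s8-s7 (0.7, [-0.05, 0.01]) s8-s3 (9.28, [-0.13, -0.34])
table s8-s7 (0.73, [-0.0, -0.01]) s8-s3 (16.56, [0.25, -0.12])
```

The hold is steady. One offline check remains: the tab should sit at the same place in s5, s6, s7 and s8 although the tool advanced 14 mm, which would prove the hard stop.

```bash
python3 - <<'E'
from h import *
G=lambda f:cv2.cvtColor(load(f)['frame'],cv2.COLOR_RGB2GRAY).astype(int)
for f in ('s5','s6','s7','s8'):
    g=G(f); e=[]
    for row in (149,150,151,152,153):   # sub-pixel right edge of the tab at grey 70
        c=next(c for c in range(247,262) if g[row,c]>=70); e.append(round(c-1+(70-g[row,c-1])/(g[row,c]-g[row,c-1]),2))
    print(f,e)
E
```

```text
s5 [np.float64(252.33), np.float64(253.84), np.float64(255.01), np.float64(255.07), np.float64(254.7)]
s6 [np.float64(250.38), np.float64(251.16), np.float64(251.17), np.float64(250.77), np.float64(250.43)]
s7 [np.float64(249.33), np.float64(250.03), np.float64(249.74), np.float64(249.57), np.float64(249.37)]
s8 [np.float64(249.38), np.float64(250.31), np.float64(250.29), np.float64(249.83), np.float64(249.62)]
```

The tab was still following the tool between s5 and s7, by about 5 px, so it lagged and then closed in on the stop. I'll push on in 1 mm steps while tracking its edge until it stalls.

```bash
python3 - <<'E'
from arc import *
def edge(n):
    g=cv2.cvtColor(n['frame'],cv2.COLOR_RGB2GRAY).astype(int); e=[]
    for row in (150,151,152,153):
        c=next(c for c in range(246,262) if g[row,c]>=70); e.append(c-1+(70-g[row,c-1])/(g[row,c]-g[row,c-1]))
    return round(float(np.mean(e)),2)
p0=pose(1.42); r.grab(60)
for k in (.004,.0048,.0056,.0064,.0072):
    r.servo_line(p0+ex*k,o,speed=.02); F=[]
    for i in range(5): s=r.sense(); F.append(s['contact_force']); r.wait(.03)
    n=save('side','s9_%d'%(k*1e4)); print(k,np.mean(F,0).round(1),s['tcp_pos'].round(4),round(s['opening'],4),'edge',edge(n),round(s['clock'],2))
    if np.mean(F,0)[0]<-12.5: break
E
```

```text
0.004 [-9.2  4.8  3.8] [0.5981 0.0299 0.3771] 0.0107 edge 249.68 27.15
0.0048 [-9.3  5.   3.5] [0.5988 0.0299 0.3769] 0.0108 edge 249.62 27.62
0.0056 [-9.7  4.6  3.3] [0.5996 0.03   0.3768] 0.0107 edge 249.32 28.08
0.0064 [-12.    4.4   3.5] [0.6001 0.03   0.3767] 0.0104 edge 249.27 28.55
0.0072 [-15.    4.2   3.9] [0.6006 0.0301 0.3767] 0.0107 edge 249.21 29.02
```

The edge stalls at 249.2 px while the force climbs from 9 to 15 N, so the clamp is on its hard stop. I'll ease off slightly, confirm it holds for 1.2 s, and hand in.

```bash
python3 - <<'E'
from arc import *
r.servo_line(pose(1.42)+ex*.0066,o,speed=.02)
F=[]
for i in range(4):
    s=r.sense(); F.append(s['contact_force']); print(round(s['clock'],2),s['contact_force'].round(1),s['tcp_pos'].round(4),round(s['opening'],4)); r.wait(.4)
n=save('side','s10'); g=cv2.cvtColor(n['frame'],cv2.COLOR_RGB2GRAY).astype(int); e=[]
for row in (150,151,152,153):
    c=next(c for c in range(246,262) if g[row,c]>=70); e.append(c-1+(70-g[row,c-1])/(g[row,c]-g[row,c-1]))
e=np.mean(e); print('edge',e)
w=save('wrist','w10')
if e<249.8 and F[-1][0]<-8: r.hand_in(); print('handed in')
E
```

```text
29.35 [-12.9   4.    3.9] [0.6002 0.03   0.3767] 0.0109
29.75 [-12.6   4.8   3.7] [0.6002 0.03   0.3766] 0.0109
30.15 [-13.3   4.1   3.9] [0.6002 0.03   0.3767] 0.0103
30.55 [-12.9   4.8   3.3] [0.6002 0.03   0.3767] 0.0102
edge 249.24089769978832
the job is handed in; nothing more can be done
handed in
```

I handed the job in at about 31 s, with the pusher back at the collar and the clamp arm held at its stop. No verdict is reported.

**Pusher:** I gripped the tab and slid the pusher back about 65 mm. The force then rose from about 2.5 N to 13 N at the collar, well under its 45 N limit. A wrist picture showed the carriage touching the collar. I then let go, with the clamp still down.

**Clamp:** I gripped the thumb tab and swung it up and back. The tab slipped in the pads on the way, so the clamp lagged the tool. I raised the grip to 60 N and pushed on until the tab stalled in the side view while the force climbed from 9 to 15 N. I then eased off a little. It held steady at about 13 N for 1.2 s before hand-in. The side view put the angle at about 1.24 rad or more; the stop is at 1.25.

**Doubts at the end:**
- **Grip:** the pads hold only the rear edge of the tab, not its centre.
- **Stop check:** my first sign of the stop, at a commanded 1.28 rad, was not conclusive. The tab was in fact still moving then, and I corrected it as above.
- **Syringe and pusher:** comparing side views from before and after the swing, both shifted under half a pixel (about 1 mm), no more than the background did.
- **Things round the pump:** I did not check each one at the end. The arm stayed above them, and the last pictures I viewed showed none out of place.

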